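# Prop open the stock chest

## Robot

A 7-joint arm with a two-finger parallel gripper is mounted at the origin on the work surface. World frame = base frame: x ahead of the robot, y to its left, z up, the work surface at z = 0. Lengths are in m, angles in degrees, forces in N, time in s.
With the tool pointing down it reaches from about 0.425 to 0.875 m from the base axis. Payload 4.7 kg.
Tool frame: the origin (TCP) lies midway between the tips of the shut fingers; the grasp point (between the pads) lies 19 mm behind it; z points along the fingers, y is the direction in which the jaws open and shut (so a half turn about z gives the same grasp; the last joint's range is limited). The gripper opens to 87 mm and grips with 3 to 60 N. Pads are 19 mm wide; open, the fingers measure 117 mm over their backs; the gripper's body (75 mm by 190 mm) begins 51 mm behind the grasp point.
Start: joints at [77.871, 18.392, -4.016, 83.108, 1.295, 78.541, -3.26], TCP at [0.146, -0.634, 0.223] pointing down, gripper open.
Joint ranges: [-163.93, 163.93], [-17.29, 119.83], [-79.2, 71.16], [3.27, 140.29], [-89.18, 269.18], [5.43, 117.66], [-154.24, 154.24]. Speed limits (degrees/s): [147.25, 147.25, 180, 180, 180, 180, 180].

## Interface

Orientations are given as [roll, pitch, yaw] about the fixed x, y, z axes, in that order (R = Rz(yaw) Ry(pitch) Rx(roll)).
In Python, from cell import env gives the robot as it stands. The module is installed in compiled form; this text tells all that it offers.
- The arm moves only by the tool servo_tool, never from a script. Its argument "plan" is a list of rows, each a list of 3 entries, a list of its own where there are three numbers: the opening, from 0 (shut) to 1 (fully open), then the shift along the tool's x, y, z in cm, then the turn, a rotation vector about the tool's x, y, z in degrees. A call has 1 to 20 rows; each row shifts and turns the pose as measured when the row begins, along the tool's axes as they then stand; what a row does not reach is not made up. A row lasts 1/12 s, in which the tool goes at most 41.7 mm and 7.16 degrees, less where a joint would pass 70% of its speed; a pose out of reach is approached as far as the arm can. A call is refused whole if a number of a shift passes 4.17 or a number of a turn 7.16, either way. A call with a gripper value outside its range is refused whole. The fingers move at their own pace and stop on an object; "force" is the grip in N (left out, the last holds). Time passes only in rows, so rows that do not move let the fingers close. It gives the time, the measured TCP pose, the force and the opening at its end, in the units of the state.
- env.get_obs(): the state, without advancing time (a new reading comes with each control period).
- env.read_camera(name): name is "scene" or "top" or "wrist"; returns a dict with "image" (420x560x3 uint8, blue, green, red), "fx", "fy", "cx", "cy" (pixels), "rvec" (rotation vector, rad) and "tvec" (3), from world to camera coordinates, as OpenCV has them; the wrist camera has in their place "T_tool_cam" (4x4, takes a point from camera to tool coordinates, whose origin is the TCP and whose axes are the flange's). Camera axes: x right, y down, z forward; pixel columns grow to the right and rows downward; lengths in m; the calibration is good to about 2 mm. A picture is of the moment at which its call begins: read the wrist's pose just before it. There is no depth.
- env.sign_off(): hands the job in, once; it reports no verdict.
The state is a dict: "time_s": time; "qpos": joint angles; "joint_velocities": joint speeds; "effort": joint torques, N m; "tool_pos": TCP position; "tool_rot": TCP orientation; "force": force on the tool from outside, world axes, zero at the start; "wrist_torque": the same for the moment, N m; "grip_width": finger opening in m.
Only numpy, scipy, OpenCV 4.12 (cv2) and the standard library are available. Lean on these libraries where they do the work, as an engineer would, in place of code of your own. Each camera call takes 0.05 s, during which the arm holds its last target. There are 200 camera calls.

## Task

Raise the green stock chest's lid well open by its brass handle, then take the red grip of the prop rod, swing the rod down and let its foot slide along the brass rail until it drops into the holding hole. Push the foot fully home with only gentle pressure and leave the lid standing open on its rod; do not disturb the metalware around the chest.

Things in the scene. Friction and masses are not known exactly. Their poses are not given: they have to be found in the camera images.
- chest_centre (a point): Centre of a green metal chest fixed on the counter, 230 mm front to back (its x), 300 mm wide (its y), 98 mm high; the point lies 49 mm above the counter. The frame's -x axis points out of the chest's front (roughly to the robot), +y to the side that carries rod and rail, z up.
- lid (a joint): Lid angle (rad): 0 shut, grows as the front edge rises, stop at 1.15. Flat green panel 232 x 304 x 8 mm, 0.5 kg. Stiff hinge: the lid stays where it is left; about 5 N at the handle to raise, 1 to 3 N to push down. With the foot on the rail it stands at about 0.6 to 0.85 rad; from 0.95 rad up the rod swings past clear of the rail.
- lid_hinge (a point): Point on the lid's hinge axis, in the middle of the chest's back edge, 100 mm above the counter. The axis runs along the chest's y.
- lid_handle (a point): Middle of the lid's handle: a round brass bar 12 mm thick, 120 mm long, parallel to the hinge, 280 mm in front of the hinge axis, with a free gap of 42 mm between it and the lid's front edge. Its two arms to the lid are at its ends. It turns with the lid.
- rod_pivot (a point): The rod's pivot on the lid, 195 mm in front of the hinge axis (lid shut), 4 mm above it, and 165 mm to the +y side of the chest's middle (13 mm outside the lid's edge). Axes as the lid's.
- prop_rod: Steel prop rod, 8 mm thick, round foot. Origin at its pivot; its x axis points along the rod to the foot. At first it lies along the lid, foot towards the hinge. It swings parallel to the chest's side by up to 1.9 rad, foot downwards, then forwards (to the chest's front), and stays where it is put (about 1.5 N at the grip to swing it).
- rod_grip (a point): Point to grip: on a round red pin, 12 mm thick, that stands out sideways (+y of the chest) 82 mm from the rod, parallel to the hinge. The point is 58 mm out along the pin; the pin leaves the rod 80 mm from the pivot, 82 mm before the foot's centre. The rod can turn about the pin held between the fingers.
- rod_foot (a point): Centre of the rod's round foot (a ball end of 4 mm radius), 162 mm from the pivot. It is 4 mm above the rail's face when the foot rests on it and about 8 mm below that face when the foot stands on the bottom of the hole.
- rail: Brass-topped rail 18 mm wide along the chest's +y side, below the rod; axes as the chest's. Origin on its top face, 76 mm above the counter, 112 mm in front of the hinge axis, in the rod's plane. The dark holding hole, 16 mm long, 12 mm deep, is somewhere up to 25 mm before or behind the origin, new each time: feel for it. Elsewhere the face is flat for 40 mm either way.
- lota_center (a point): Centre (half-way up) of a loose brass pot 84 mm wide, 78 mm high: a bystander.
- bowl_center (a point): Centre (half-way up) of a loose steel bowl 100 mm wide, 45 mm high: a bystander.
- tumbler_center (a point): Centre (half-way up) of a loose steel tumbler 68 mm wide, 85 mm high: a bystander.

How it is judged:
By the outcome, as a careful person would: the job done as asked, in the order asked, and still so for the second after the job is handed in, with the robot touching nothing.
It also fails if it takes over 72 s, if anything falls off the work surface, if the arm or the gripper's body presses on something with over 40 N, if the wrist force passes 120 N, or if a joint passes its speed limit or range.

## Working session

There is one attempt and no reset: what is moved stays moved. The work goes in short steps, Python scripts to look and compute and a tool call to move; the robot and the scene stay as the last step left them, time stands still between calls to the robot, and variables do not carry over. Pictures are saved under pics/ and viewed, about 8 in all and at most 12, crops included, and the job is handed in when it is done.

Besides the shell and the picture viewer there is one more tool, called after "Call:" as name(argument=value, ...), one argument or row to a line, values as JSON. servo_tool: Moves the arm, as the interface text tells. Its arguments: {"type":"object","properties":{"plan":{"type":"array"},"force":{"type":"number"}},"required":["plan"]}

```bash
mkdir -p pics; ls; cat > h.py <<'E'
import numpy as np, cv2
from cell import env
from scipy.spatial.transform import Rotation as R
def cam(n):
    o=env.get_obs(); c=env.read_camera(n); K=np.array([[c['fx'],0,c['cx']],[0,c['fy'],c['cy']],[0,0,1.]])
    if n=='wrist':
        T=np.eye(4);T[:3,:3]=R.from_euler('xyz',o['tool_rot'],degrees=True).as_matrix();T[:3,3]=o['tool_pos']
        T=T@np.array(c['T_tool_cam']); Rw=T[:3,:3]; p=T[:3,3]
    else:
        Rc=cv2.Rodrigues(np.array(c['rvec'],float))[0]; Rw=Rc.T; p=-Rw@np.array(c['tvec'],float).ravel()
    return dict(im=np.ascontiguousarray(c['image']),K=K,R=Rw,p=p)
def ray(c,uv):
    d=c['R']@np.linalg.solve(c['K'],[uv[0],uv[1],1.]); return c['p'],d/np.linalg.norm(d)
def onz(c,uv,z):
    p,d=ray(c,uv); return p+d*(z-p[2])/d[2]
def proj(c,X):
    q=c['K']@(c['R'].T@(np.asarray(X,float)-c['p'])); return q[:2]/q[2]
def tri(rs):
    A=np.zeros((3,3));b=np.zeros(3)
    for p,d in rs:
        M=np.eye(3)-np.outer(d,d);A+=M;b+=M@p
    x=np.linalg.solve(A,b); return x,[np.linalg.norm((np.eye(3)-np.outer(d,d))@(x-p)) for p,d in rs]
E
python3 - <<'E'
from h import *
print(env.get_obs())
a=cam('scene');b=cam('top')
cv2.imwrite('pics/scene0.png',a['im']);cv2.imwrite('pics/top0.png',b['im'])
import pickle;pickle.dump((a,b),open('v0.pkl','wb'))
for c in(a,b):print(c['p'],c['R'][:,2],c['K'][0])
E
```

```text
pics
{'time_s': 0.0, 'qpos': array([77.87107949, 18.43824507, -4.01582243, 83.17540948,  1.293921  ,
       78.54224435, -3.25987716]), 'joint_velocities': array([ 0.13107439, -0.07364894,  0.02464417,  0.0104166 , -0.04104116,
        0.03224104,  0.01416248]), 'effort': array([-7.83004598e-04, -4.91286743e+01, -4.04282100e-01, -3.12535787e+01,
       -6.41412777e-02,  4.35484049e-02,  1.28692800e-04]), 'tool_pos': array([ 0.1453514 , -0.63295706,  0.22146635]), 'tool_rot': array([-1.79889289e+02,  4.73660843e-03,  1.29388695e+01]), 'force': array([ 0.34809478,  0.08737029, -0.65515523]), 'wrist_torque': array([-0.01174744, -0.00493348, -0.00960491]), 'grip_width': 0.087095244201084}
[ 0.98368872 -0.433741    0.91291289] [-0.38860768  0.41268439 -0.82381774] [464.04103814   0.         279.22184145]
[ 0.5198602  -0.01637335  1.1381522 ] [ 0.08247748 -0.01741691 -0.99644072] [442.75183132   0.         281.98695818]
```

View pics/scene0.png

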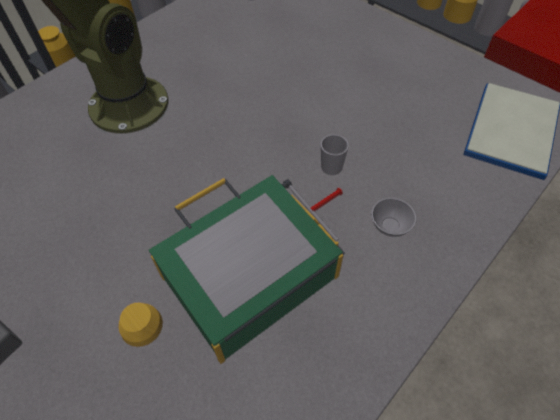

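View pics/top0.png

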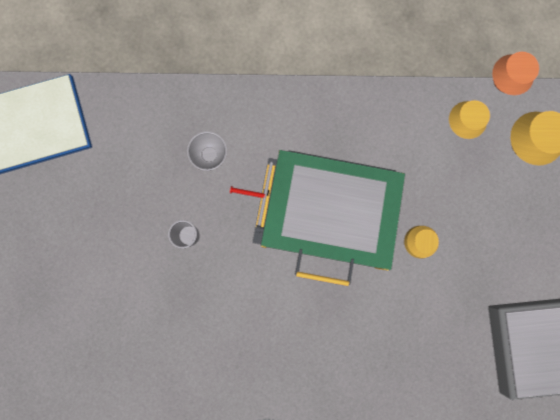

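The scene view shows the green chest, with its handle at about (202,195) and the red pin at (328,199). The tumbler is at (334,155), the bowl at (394,218) and the pot at (140,323). In the top view the handle runs from (297,275) to (350,284), the pin from (232,190) to (265,194) and the rail lies near (267,195). The tumbler is at (184,235), the bowl at (207,151) and the pot at (422,241). Next I measure these.

```bash
python3 - <<'E'
from h import *
import pickle
a,b=pickle.load(open('v0.pkl','rb'))
def comps(c,lo,hi,amin=25,lo2=None):
    hsv=cv2.cvtColor(c['im'],cv2.COLOR_BGR2HSV); m=cv2.inRange(hsv,lo,hi)
    if lo2: m|=cv2.inRange(hsv,*lo2)
    n,l,s,ce=cv2.connectedComponentsWithStats(m)
    out=[]
    for i in range(1,n):
        if s[i,4]>=amin:
            pts=np.argwhere(l==i)[:,::-1].astype(np.float32)
            out.append((s[i,4],cv2.minAreaRect(pts)))
    return out,m
for nm,c in(('scene',a),('top',b)):
    for col,args in dict(green=((60,90,30),(90,255,255)),yellow=((15,120,100),(30,255,255)),red=((0,150,80),(8,255,255),25,((172,150,80),(180,255,255)))).items():
        o,_=comps(c,*args)
        for A,r in o:
            print(nm,col,A,np.round(r[0]).tolist() if 0 else np.round(cv2.boxPoints(r)).astype(int).tolist())
# lid corners on top
o,m=comps(b,(60,90,30),(90,255,255),200)
cn=max(cv2.findContours(m,0,2)[0],key=cv2.contourArea)
q=cv2.approxPolyDP(cv2.convexHull(cn),8,True).reshape(-1,2)
P=[onz(b,u,0.106) for u in q]
for u,p in zip(q,P):print(u,p.round(4))
print([np.linalg.norm(P[i]-P[i-1]).round(3) for i in range(len(P))])
E
```

```text
scene green 8526 [[146, 252], [278, 160], [353, 268], [221, 360]]
scene yellow 54 [[455, 0], [476, 0], [476, 3], [455, 3]]
scene yellow 435 [[38, 30], [56, 21], [68, 44], [49, 53]]
scene yellow 225 [[174, 206], [223, 178], [225, 181], [177, 210]]
scene yellow 40 [[295, 201], [296, 200], [317, 221], [316, 222]]
scene yellow 49 [[317, 225], [319, 224], [338, 243], [336, 244]]
scene yellow 1297 [[109, 324], [140, 294], [166, 320], [136, 350]]
scene red 2712 [[494, 0], [559, 0], [559, 64], [494, 64]]
scene red 150 [[311, 207], [339, 187], [342, 192], [314, 212]]
top green 5320 [[261, 245], [279, 150], [408, 174], [390, 269]]
top yellow 1191 [[449, 101], [489, 101], [489, 138], [449, 138]]
top yellow 2234 [[511, 111], [559, 111], [559, 164], [511, 164]]
top yellow 162 [[261, 226], [272, 166], [275, 166], [263, 226]]
top yellow 850 [[399, 242], [421, 219], [444, 242], [421, 264]]
top yellow 239 [[296, 276], [297, 271], [349, 281], [348, 285]]
top red 137 [[230, 192], [231, 187], [264, 193], [263, 198]]
[280 151] [ 0.7651 -0.0287  0.106 ]
[403 174] [ 0.7128 -0.3207  0.106 ]
[390 268] [ 0.491  -0.2866  0.106 ]
[262 244] [0.5448 0.0117 0.106 ]
[np.float64(0.224), np.float64(0.297), np.float64(0.224), np.float64(0.303)]
```

```bash
python3 - <<'E'
from h import *
import pickle
from scipy.optimize import least_squares
a,b=pickle.load(open('v0.pkl','rb'))
obs={'hl':((224,179.5),(296.5,273.5)),'hr':((175.5,208),(348.5,283)),'pt':((340.5,189.5),(230.5,189.5)),'pr':((312.5,209.5),(263.5,195.5))}
for k,(s,t) in obs.items():
    x,e=tri([ray(a,s),ray(b,t)]);print(k,x.round(4),np.round(e,4), 'z.104 top',onz(b,t,.104).round(4),'scene',onz(a,s,.104).round(4))
# chest frame with origin at hinge
loc={'hl':(-.280,.060,.004),'hr':(-.280,-.060,.004),'pt':(-.115,.165+.082,.004),'pr':(-.115,.169,.004)}
lid=[((280,151),(0,.152,.008)),((403,174),(0,-.152,.008)),((390,268),(-.232,-.152,.008)),((262,244),(-.232,.152,.008))]
def W(p,L):
    c,s=np.cos(p[2]),np.sin(p[2]);return np.array([p[0]+c*L[0]-s*L[1],p[1]+s*L[0]+c*L[1],.1+L[2]])
def f(p):
    r=[]
    for k,(s,t) in obs.items():
        r+=[*(proj(a,W(p,loc[k]))-s),*(proj(b,W(p,loc[k]))-t)]
    for t,L in lid:r+=[*(proj(b,W(p,L))-t)]
    return np.array(r)
s=least_squares(f,[.74,-.17,-.17],loss='soft_l1')
p=s.x;print(p,np.degrees(p[2]));print(f(p).round(1).reshape(-1,2).tolist())
for n,L in dict(handle=(-.28,0,.004),grip=(-.115,.165+.058,.004),pivot=(-.195,.165,.004),rail=(-.112,.165,-.024)).items():print(n,W(p,L).round(4))
for n,u,v,z in(('tumbler top',(334,146),(184,235),.085),('bowl',(394,213),(207,151),.045),('lota',(140,314),(424,241),.078)):print(n,onz(a,u,z).round(3),onz(b,v,z).round(3))
E
```

```text
hl [ 0.478  -0.0677  0.127 ] [0.0001 0.0001] z.104 top [ 0.477  -0.0689  0.104 ] scene [ 0.4632 -0.0569  0.104 ]
hr [ 0.4573 -0.1859  0.1274] [0.0001 0.0001] z.104 top [ 0.4558 -0.1899  0.104 ] scene [ 0.4416 -0.1784  0.104 ]
pt [0.6727 0.0876 0.1094] [0.0015 0.0015] z.104 top [0.6724 0.0871 0.104 ] scene [0.6716 0.0923 0.104 ]
pr [0.6596 0.0103 0.105 ] [0.0013 0.0013] z.104 top [0.6588 0.0094 0.104 ] scene [0.6601 0.0118 0.104 ]
[ 0.74161924 -0.17652153 -0.1765862 ] -10.117643702217013
[[0.5, 6.3], [-0.3, 0.2], [1.4, 6.0], [-1.5, 0.1], [-1.5, 1.6], [0.1, 0.2], [-1.3, -0.0], [-0.3, 0.3], [-0.8, -1.5], [2.5, -1.0], [-0.3, 2.0], [-1.0, 2.1]]
handle [ 0.466  -0.1273  0.104 ]
grip [0.6676 0.0632 0.104 ]
pivot [0.5786 0.0202 0.104 ]
rail [0.6603 0.0056 0.076 ]
tumbler top [0.574 0.196 0.085] [0.565 0.197 0.085]
bowl [0.778 0.159 0.045] [0.778 0.153 0.045]
lota [ 0.56  -0.374  0.078] [ 0.555 -0.377  0.078]
```

The geometry agrees with the sizes given; the handle bar sits at z≈0.127. First I turn the tool to face the chest.

Call:
servo_tool(
  plan=[
    [0.45,[0,0,0],[0,0,-6.7]],
    [0.45,[0,0,0],[0,0,-6.7]],
    [0.45,[0,0,0],[0,0,-6.7]],
    [0.45,[0,0,0],[0,0,-6.7]],
    [0.45,[0,0,0],[0,0,-6.7]],
    [0.45,[0,0,0],[0,0,-6.7]],
    [0.45,[0,0,0],[0,0,-6.7]],
    [0.45,[0,0,0],[0,0,-6.7]],
    [0.45,[0,0,0],[0,0,-6.7]],
    [0.45,[0,0,0],[0,0,-6.7]],
  ],
  force=15,
)

```text
time_s: 0.93
tool_pos: [0.1445, -0.6295, 0.2146]
tool_rot: [-179.7, -0.7, 83.1]
force: [0.7, -1.2, 0.3]
grip_width: 0.04
```

Call:
servo_tool(
  plan=[
    [0.45,[3.4,1.53,-0.05],[0,0,0.3]],
    [0.45,[3.4,1.53,-0.05],[0,0,0.3]],
    [0.45,[3.4,1.53,-0.05],[0,0,0.3]],
    [0.45,[3.4,1.53,-0.05],[0,0,0.3]],
    [0.45,[3.4,1.53,-0.05],[0,0,0.3]],
    [0.45,[3.4,1.53,-0.05],[0,0,0.3]],
    [0.45,[3.4,1.53,-0.05],[0,0,0.3]],
    [0.45,[3.4,1.53,-0.05],[0,0,0.3]],
    [0.45,[3.4,1.53,-0.05],[0,0,0.3]],
    [0.45,[3.4,1.53,-0.05],[0,0,0.3]],
    [0.45,[3.4,1.53,-0.05],[0,0,0.3]],
    [0.45,[3.4,1.53,-0.05],[0,0,0.3]],
  ],
)

```text
time_s: 1.93
tool_pos: [0.3858, -0.2425, 0.2163]
tool_rot: [-179.1, -0.9, 78.5]
force: [1.3, -0.7, 0.3]
grip_width: 0.0392
```

```bash
cat >> h.py <<'E'
H=np.array([.7416,-.1765,.1]); YAW=np.radians(-10.1)
CH=R.from_euler('z',YAW).as_matrix()
def W(x,y,z): return H+CH@np.array([x,y,z])   # chest axes about hinge point
def loc(p): return CH.T@(np.asarray(p)-H)
def to(target_tcp,yaw=79.9,show=True):
    o=env.get_obs(); M=R.from_euler('xyz',o['tool_rot'],degrees=True)
    G=R.from_euler('xyz',[180,0,yaw],degrees=True)
    d=M.inv().apply(np.asarray(target_tcp)-o['tool_pos'])*100; r=(M.inv()*G).as_rotvec(degrees=True)
    print('t',round(o['time_s'],2),'tcp',o['tool_pos'].round(4),'rot',o['tool_rot'].round(1),'F',o['force'].round(1),'w',o['grip_width'].round(4),'| shift cm',d.round(2),'turn',r.round(1),'| grasp pt chest',loc(o['tool_pos']-M.apply([0,0,.019])).round(4))
E
python3 -c "
from h import *
to(W(-.28,0,.027)+[0,0,.03])"
```

```text
Traceback (most recent call last):
  File "h.py", line 31, in to
    print('t',round(o['time_s'],2),'tcp',o['tool_pos'].round(4),'rot',o['tool_rot'].round(1),'F',o['force'].round(1),'w',o['grip_width'].round(4),'| shift cm',d.round(2),'turn',r.round(1),'| grasp pt chest',loc(o['tool_pos']-M.apply([0,0,.019])).round(4))
                                                                                                                         ^^^^^^^^^^^^^^^^^^^^^
AttributeError: 'float' object has no attribute 'round'
```

```bash
sed -i "s/o\['grip_width'\].round(4)/round(o['grip_width'],4)/" h.py
python3 -c "
from h import *
to(W(-.28,0,.027)+[0,0,.03])"
```

```text
t 1.93 tcp [ 0.3858 -0.2425  0.2163] rot [-179.1   -0.9   78.5] F [ 1.3 -0.7  0.3] w 0.0392 | shift cm [12.77  5.67  6.05] turn [-0.9 -0.9 -1.4] | grasp pt chest [-0.3384 -0.1276  0.1353]
```

Call:
servo_tool(
  plan=[
    [0.45,[2.5,1.1,0.6],[-0.2,-0.2,-0.2]],
    [0.45,[2.5,1.1,0.6],[-0.2,-0.2,-0.2]],
    [0.45,[2.5,1.1,0.6],[-0.2,-0.2,-0.2]],
    [0.45,[2.5,1.1,0.6],[-0.2,-0.2,-0.2]],
    [0.45,[1.5,0.7,0.6],[0,0,0]],
    [0.45,[0,0,0],[0,0,0]],
    [0.45,[0,0,0],[0,0,0]],
  ],
)

```text
time_s: 2.52
tool_pos: [0.4633, -0.1228, 0.1856]
tool_rot: [-180.0, -0.1, 80.3]
force: [1.2, -1.1, -0.7]
grip_width: 0.0392
```

```bash

python3 -c "
from h import *
to(W(-.28,0,.027)+[0,0,.03])
c=cam('wrist');cv2.imwrite('pics/w1.png',c['im']); h=W(-.28,0,.027); print([proj(c,W(-.28,y,.027)).round() for y in(-.06,0,.06)])"
```

```text
t 2.52 tcp [ 0.4633 -0.1228  0.1856] rot [-1.80e+02 -1.00e-01  8.03e+01] F [ 1.2 -1.1 -0.7] w 0.0392 | shift cm [-0.42  0.34  2.86] turn [-0.  -0.1  0.4] | grasp pt chest [-0.2834  0.004   0.1046]
[array([284., 318.]), array([285., 236.]), array([286., 141.])]
```

View pics/w1.png

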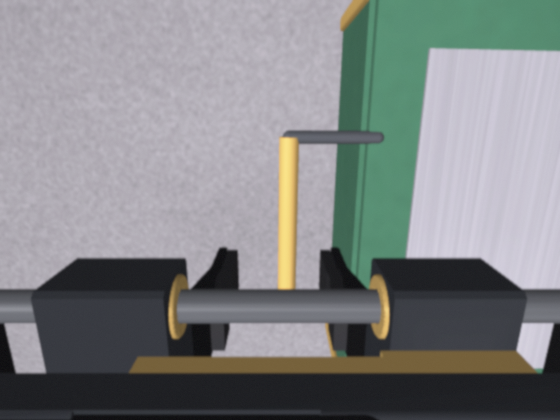

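The wrist view shows the bar at column 288 (predicted 285), centred between the fingers. Next I descend and close.

Call:
servo_tool(
  plan=[
    [0.45,[-0.2,0.2,1.5],[0,0,0]],
    [0.45,[-0.2,0.2,1.5],[0,0,0]],
    [0.45,[0,0.1,1.5],[0,0,0]],
    [0.45,[0,0,1.3],[0,0,0]],
    [0.45,[0,0,1.0],[0,0,0]],
    [0.45,[0,0,0.5],[0,0,0]],
    [0.45,[0,0,0],[0,0,0]],
    [0.0,[0,0,0],[0,0,0]],
    [0.0,[0,0,-0.05],[0,0,0]],
    [0.0,[0,0,-0.05],[0,0,0]],
    [0.0,[0,0,-0.05],[0,0,0]],
    [0.0,[0,0,-0.05],[0,0,0]],
  ],
  force=20,
)

```text
time_s: 3.57
tool_pos: [0.4653, -0.1413, 0.1158]
tool_rot: [179.8, 0.3, 79.2]
force: [-0.1, -0.2, 0.1]
grip_width: 0.0137
```

```bash

python3 -c "
from h import *
to(W(-.28,0,.027)-[0,0,.019])"
```

```text
t 3.57 tcp [ 0.4653 -0.1413  0.1158] rot [179.8   0.3  79.2] F [-0.1 -0.2  0.1] w 0.0137 | shift cm [ 1.39 -0.2   0.78] turn [ 0.2  0.3 -0.7] | grasp pt chest [-0.2783 -0.0137  0.0348]
```

Call:
servo_tool(
  plan=[
    [0.3,[0,0,0],[0,0,0]],
    [0.3,[0,0,0],[0,0,0]],
    [0.3,[0.5,-0.1,0.3],[0,0,-0.3]],
    [0.3,[0.5,-0.1,0.3],[0,0,-0.3]],
    [0.3,[0.2,0,0.2],[0,0,0]],
    [0.0,[0,0,0],[0,0,0]],
    [0.0,[0,0,0],[0,0,0]],
    [0.0,[0,0,0],[0,0,0]],
    [0.0,[0,0,0],[0,0,0]],
    [0.0,[0,0,0],[0,0,0]],
  ],
  force=20,
)

```text
time_s: 4.4
tool_pos: [0.4684, -0.1273, 0.1081]
tool_rot: [179.4, 0.3, 80.0]
force: [0.2, 0.1, -0.0]
grip_width: 0.0112
```

```bash

python3 -c "
from h import *
to(W(-.28,0,.027)-[0,0,.019])
for k in range(0,13):
  t=k*.0875; print(k,round(t,3),(1000*np.array([-.28*np.cos(t)+.027*np.sin(t),.28*np.sin(t)+.027*np.cos(t)])).round())"
```

```text
t 4.4 tcp [ 0.4684 -0.1273  0.1081] rot [179.4   0.3  80. ] F [ 0.2  0.1 -0. ] w 0.0112 | shift cm [-0.05 -0.24  0.  ] turn [0.6 0.3 0.1] | grasp pt chest [-0.2778  0.0006  0.0271]
0 0.0 [-280.   27.]
1 0.087 [-277.   51.]
2 0.175 [-271.   75.]
3 0.262 [-263.   99.]
4 0.35 [-254.  121.]
5 0.438 [-242.  143.]
6 0.525 [-229.  164.]
7 0.612 [-214.  183.]
8 0.7 [-197.  201.]
9 0.787 [-178.  217.]
10 0.875 [-159.  232.]
11 0.962 [-138.  245.]
12 1.05 [-116.  256.]
```

Call:
servo_tool(
  plan=[
    [0,[0,0.1,-1.0],[0,0,0]],
    [0,[0,0.15,-1.2],[0,0,0]],
    [0,[0,0.2,-1.2],[0,0,0]],
    [0,[0,0.3,-1.2],[0,0,0]],
    [0,[0,0.4,-1.2],[0,0,0]],
    [0,[0,0.4,-1.2],[0,0,0]],
    [0,[0,0.45,-1.1],[0,0,0]],
    [0,[0,0.5,-1.1],[0,0,0]],
    [0,[0,0,0],[0,0,0]],
    [0,[0,0,0],[0,0,0]],
  ],
)

```text
time_s: 5.23
tool_pos: [0.4924, -0.1316, 0.2007]
tool_rot: [179.5, 0.0, 79.9]
force: [3.2, -1.1, -7.6]
grip_width: 0.0111
```

```bash
cat >> h.py <<'E'
def lidang():
    o=env.get_obs(); M=R.from_euler('xyz',o['tool_rot'],degrees=True)
    g=loc(o['tool_pos']-M.apply([0,0,.019])); print('grasp',g.round(4),'r',np.hypot(g[0],g[2]).round(4),'theta',(np.arctan2(g[2],-g[0])-np.arctan2(.027,.28)).round(3))
E
python3 -c "
from h import *
to(W(-.28,0,.027)-[0,0,.019]);lidang()"
```

```text
t 5.23 tcp [ 0.4924 -0.1316  0.2007] rot [179.5   0.   79.9] F [ 3.2 -1.1 -7.6] w 0.0111 | shift cm [-0.04 -2.77  9.25] turn [ 0.5  0.  -0. ] | grasp pt chest [-0.2533  0.0005  0.1197]
grasp [-0.2533  0.0005  0.1197] r 0.2802 theta 0.345
```

Call:
servo_tool(
  plan=[
    [0,[0,0.55,-1.1],[0,0,0]],
    [0,[0,0.6,-1.1],[0,0,0]],
    [0,[0,0.6,-1.1],[0,0,0]],
    [0,[0,0.65,-1.05],[0,0,0]],
    [0,[0,0.7,-1.0],[0,0,0]],
    [0,[0,0.75,-1.0],[0,0,0]],
    [0,[0,0.8,-0.95],[0,0,0]],
    [0,[0,0.85,-0.9],[0,0,0]],
    [0,[0,0.9,-0.9],[0,0,0]],
    [0,[0,0.9,-0.8],[0,0,0]],
    [0,[0,0,0],[0,0,0]],
  ],
)

```text
time_s: 6.15
tool_pos: [0.5559, -0.143, 0.2918]
tool_rot: [-178.6, -0.2, 79.8]
force: [2.1, -0.3, -1.3]
grip_width: 0.0114
```

```bash
python3 -c "
from h import *
to(W(-.116,0,.256)-[0,0,.019]);lidang()"
```

```text
t 6.15 tcp [ 0.5559 -0.143   0.2918] rot [-178.6   -0.2   79.8] F [ 2.1 -0.3 -1.3] w 0.0114 | shift cm [-0.01  7.16 -4.7 ] turn [-1.4 -0.2 -0.1] | grasp pt chest [-0.1882  0.0003  0.2108]
grasp [-0.1882  0.0003  0.2108] r 0.2826 theta 0.746
```

Call:
servo_tool(
  plan=[
    [0,[0,0.9,-0.8],[0,0,0]],
    [0,[0,0.95,-0.75],[0,0,0]],
    [0,[0,0.95,-0.7],[0,0,0]],
    [0,[0,1.0,-0.65],[0,0,0]],
    [0,[0,1.05,-0.6],[0,0,0]],
    [0,[0,1.05,-0.55],[0,0,0]],
    [0,[0,1.1,-0.5],[0,0,0]],
    [0,[0,0.8,-0.35],[0,0,0]],
    [0,[0,0,0],[0,0,0]],
    [0,[0,0,0],[0,0,0]],
  ],
)

```text
time_s: 6.98
tool_pos: [0.6174, -0.1542, 0.3369]
tool_rot: [-175.8, -0.0, 79.9]
force: [-0.9, 0.2, -1.3]
grip_width: 0.0112
```

```bash
python3 -c "
from h import *
to(W(-.116,0,.256)-[0,0,.019]);lidang()"
```

```text
t 6.98 tcp [ 0.6174 -0.1542  0.3369] rot [-175.8   -0.    79.9] F [-0.9  0.2 -1.3] w 0.0112 | shift cm [-0.02  1.01 -0.08] turn [-4.2 -0.   0. ] | grasp pt chest [-1.248e-01  2.000e-04  2.558e-01]
grasp [-1.248e-01  2.000e-04  2.558e-01] r 0.2846 theta 1.021
```

Call:
servo_tool(
  plan=[
    [0,[0,0.8,-0.35],[0,0,0]],
    [0,[0,0.6,-0.25],[0,0,0]],
    [0,[0,0,0],[0,0,0]],
    [0,[0,0,0],[0,0,0]],
  ],
)

```text
time_s: 7.32
tool_pos: [0.6279, -0.1561, 0.3422]
tool_rot: [-175.5, 0.0, 79.9]
force: [-0.2, 0.5, -0.0]
grip_width: 0.0112
```

```bash
python3 -c "
from h import *
to(W(-.055,.223,.101)-[0,0,.019]);lidang()"
```

```text
t 7.32 tcp [ 0.6279 -0.1561  0.3422] rot [-175.5    0.    79.9] F [-0.2  0.5 -0. ] w 0.0112 | shift cm [22.29  7.31 15.47] turn [-4.5  0.   0. ] | grasp pt chest [-1.140e-01  2.000e-04  2.611e-01]
grasp [-1.140e-01  2.000e-04  2.611e-01] r 0.2849 theta 1.063
```

Lid at about 1.06 rad. Now I release, rise and move beside the chest.

Call:
servo_tool(
  plan=[
    [0.4,[0,0,0],[0,0,0]],
    [0.4,[0,0,0],[0,0,0]],
    [0.4,[0,0,0],[0,0,0]],
    [0.4,[0,0,-1],[0,0,0]],
    [0.4,[0,0,-2],[0,0,0]],
    [0.4,[0,0,-2.5],[0,0,0]],
    [0.4,[0,0,-2.5],[0,0,0]],
    [0.4,[1,0,-1],[-0.5,0,0]],
    [0.4,[2.5,0.5,-0.2],[-0.5,0,0]],
    [0.4,[3,1,-0.1],[-0.7,0,0]],
    [0.4,[3,1,-0.1],[-0.7,0,0]],
    [0.4,[3,1,-0.1],[-0.7,0,0]],
    [0.4,[3,1,-0.1],[-0.7,0,0]],
    [0.4,[3,0.5,-0.1],[-0.7,0,0]],
    [0.4,[2,0,0],[0,0,0]],
    [0.4,[0,0,0],[0,0,0]],
    [0.4,[0,0,0],[0,0,0]],
  ],
)

```text
time_s: 8.73
tool_pos: [0.726, 0.0466, 0.4446]
tool_rot: [179.1, -0.2, 79.6]
force: [-0.4, -0.6, 0.7]
grip_width: 0.0348
```

```bash
python3 -c "
from h import *
to(W(-.055,.223,.101)-[0,0,.019])
a=cam('scene');b=cam('top');c=cam('wrist')
for n,v in dict(s=a,t=b,w=c).items():
  hsv=cv2.cvtColor(v['im'],cv2.COLOR_BGR2HSV);m=cv2.inRange(hsv,(0,150,60),(8,255,255))|cv2.inRange(hsv,(172,150,60),(180,255,255))
  k,l,s,ce=cv2.connectedComponentsWithStats(m)
  for i in range(1,k):
    if s[i,4]>25: print(n,s[i,4],np.round(cv2.boxPoints(cv2.minAreaRect(np.argwhere(l==i)[:,::-1].astype(np.float32)))).astype(int).tolist())
  print(n,'pred pin',[proj(v,W(-.055,y,.101)).round().tolist() for y in(.169,.247)])
cv2.imwrite('pics/mix1.png',np.hstack([cv2.resize(x['im'],(400,300)) for x in(a,c)]))
import pickle;pickle.dump((a,b,c),open('v1.pkl','wb'))
"
```

```text
t 8.73 tcp [0.726  0.0466 0.4446] rot [179.1  -0.2  79.6] F [-0.4 -0.6  0.7] w 0.0348 | shift cm [ 0.54 -0.48 26.25] turn [ 0.9 -0.2 -0.3] | grasp pt chest [-0.0548  0.2168  0.3636]
s 4558 [[485, 0], [559, 0], [559, 91], [485, 91]]
s 191 [[334, 200], [366, 178], [370, 184], [338, 205]]
s pred pin [[334.0, 201.0], [365.0, 181.0]]
t pred pin [[267.0, 163.0], [232.0, 156.0]]
w 650 [[274, 218], [274, 148], [286, 148], [286, 218]]
w pred pin [[275.0, 216.0], [275.0, 149.0]]
```

View pics/mix1.png

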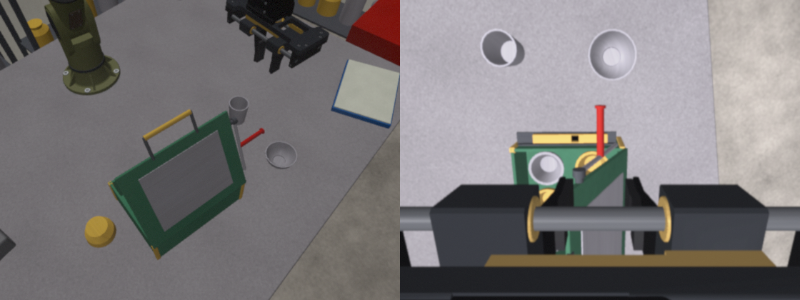

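The lid stands open. In the wrist half of the picture the pin runs along column 280 (predicted 275). The brass rail is visible with a dark spot, the hole, near mosaic (575,138), which is wrist pixel (245,193). Next I measure the hole.

```bash
python3 -c "
from h import *
import pickle
a,b,c=pickle.load(open('v1.pkl','rb'))
x0,x1,y0,y1=150,320,175,210
s=c['im'][y0:y1,x0:x1]
cv2.imwrite('pics/rail.png',cv2.resize(s,None,fx=4,fy=4,interpolation=cv2.INTER_NEAREST))
for v in range(185,202,3): print(v,c['im'][v,160:320:4].astype(int).sum(1).tolist())
print('rail pred',[proj(c,W(x,.165,-.024)).round(1).tolist() for x in(-.152,-.112,-.072)])
for u in [(235,193),(245,193),(255,193)]: print(u,loc(onz(c,u,.076)).round(4))
"
```

```text
185 [571, 385, 361, 365, 350, 361, 364, 351, 348, 347, 320, 318, 312, 319, 316, 321, 321, 316, 320, 311, 309, 315, 312, 314, 320, 320, 302, 293, 303, 334, 348, 249, 293, 328, 324, 329, 555, 561, 557, 565]
188 [556, 353, 322, 323, 321, 321, 346, 464, 465, 464, 465, 464, 465, 467, 468, 471, 505, 503, 503, 503, 438, 423, 424, 500, 510, 529, 530, 529, 531, 360, 349, 274, 529, 326, 323, 320, 560, 564, 568, 564]
191 [557, 362, 320, 319, 315, 316, 373, 601, 601, 601, 601, 599, 601, 599, 601, 600, 603, 602, 601, 603, 315, 141, 174, 599, 601, 603, 601, 603, 601, 374, 351, 277, 599, 339, 324, 326, 432, 437, 571, 570]
194 [557, 388, 322, 324, 321, 320, 357, 603, 601, 601, 603, 600, 602, 603, 604, 604, 604, 607, 605, 606, 303, 55, 123, 602, 604, 604, 605, 604, 603, 374, 350, 284, 603, 334, 320, 319, 370, 317, 556, 566]
197 [568, 397, 322, 320, 322, 321, 340, 602, 605, 604, 606, 604, 605, 605, 606, 605, 604, 606, 604, 604, 401, 300, 307, 602, 605, 604, 604, 604, 604, 387, 345, 281, 600, 327, 317, 319, 343, 321, 498, 571]
200 [489, 284, 245, 232, 231, 227, 242, 490, 473, 475, 475, 474, 480, 478, 475, 475, 458, 455, 457, 454, 425, 416, 417, 463, 446, 408, 407, 409, 410, 343, 346, 257, 408, 227, 223, 287, 306, 329, 377, 563]
rail pred [[209.7, 195.6], [236.6, 195.3], [263.3, 195.0]]
(235, 193) [-0.1142  0.1685 -0.024 ]
(245, 193) [-0.0993  0.1684 -0.024 ]
(255, 193) [-0.0844  0.1682 -0.024 ]
```

View pics/rail.png

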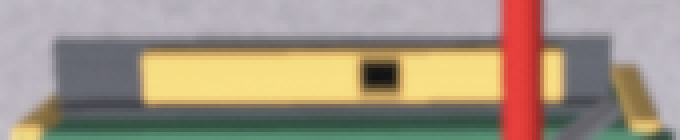

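Call:
servo_tool(
  plan=[
    [0.5,[0.1,0,2],[0.2,0,0]],
    [0.5,[0.1,0,3],[0.2,0,0]],
    [0.5,[0.1,0,3],[0.2,0,0]],
    [0.5,[0.1,0,3],[0.2,0,0]],
    [0.5,[0.1,0,3],[0,0,0]],
    [0.5,[0,0,3],[0,0,0]],
    [0.5,[0,0,2],[0,0,0]],
    [0.5,[0,0,1],[0,0,0]],
    [0.5,[0,0,0],[0,0,0]],
    [0.5,[0,0,0],[0,0,0]],
  ],
)

```text
time_s: 9.72
tool_pos: [0.7304, 0.0247, 0.2427]
tool_rot: [179.1, 0.2, 77.6]
force: [0.1, -0.7, 0.8]
grip_width: 0.0434
```

```bash
cat >> h.py <<'E'
def cfg(th,al):
    V=np.array([-195*np.cos(th)+4*np.sin(th),195*np.sin(th)+4*np.cos(th)]);d=np.array([np.cos(al),-np.sin(al)])
    return V,V+80*d,V+162*d
from scipy.optimize import fsolve
def from_foot(x,z,g=(.8,1.3)):
    s=fsolve(lambda q:cfg(*q)[2]-[x,z],g);return s,cfg(*s)[1]
def from_pin(x,z,g=(.8,1.3)):
    s=fsolve(lambda q:cfg(*q)[1]-[x,z],g);return s,cfg(*s)[2]
E
python3 -c "
from h import *
to(W(-.055,.223,.101)-[0,0,.019])
c=cam('wrist');print('wrist p')
hsv=cv2.cvtColor(c['im'],cv2.COLOR_BGR2HSV);m=cv2.inRange(hsv,(0,150,60),(8,255,255))|cv2.inRange(hsv,(172,150,60),(180,255,255))
k,l,s,ce=cv2.connectedComponentsWithStats(m)
for i in range(1,k):
    if s[i,4]>60: r=cv2.minAreaRect(np.argwhere(l==i)[:,::-1].astype(np.float32));print(s[i,4],r);print(loc(onz(c,r[0],.201)).round(4))
print('swing at th=1.06');
for al in np.arange(1.06,1.66,.1): print(al.round(2),[v.round(1).tolist() for v in cfg(1.06,al)[1:]])
print('descend foot x=-85')
for z in(10,0,-10,-20): s,p=from_foot(-85,z);print(z,s.round(3),p.round(1))
print('slide');
for x in(-85,-90,-95,-100,-105,-110,-120): s,p=from_foot(x,-20);s2,p2=from_foot(x,-32);print(x,s.round(3),p.round(1),'home',s2.round(3),p2.round(1))
"
```

```text
t 9.72 tcp [0.7304 0.0247 0.2427] rot [179.1   0.2  77.6] F [ 0.1 -0.7  0.8] w 0.0434 | shift cm [ 2.67 -1.07  6.05] turn [ 0.9  0.2 -2.3] | grasp pt chest [-0.0466  0.1962  0.1617]
wrist p
2664 ((269.5079345703125, 219.023193359375), (138.14312744140625, 28.03791618347168), 89.55585479736328)
[-0.0511  0.2083  0.101 ]
swing at th=1.06
1.06 [[-52.7, 102.3], [-12.6, 30.7]]
1.16 [[-59.9, 98.7], [-27.1, 23.5]]
1.26 [[-67.4, 95.9], [-42.3, 17.8]]
1.36 [[-75.1, 93.8], [-57.9, 13.7]]
1.46 [[-83.0, 92.6], [-73.9, 11.1]]
1.56 [[-91.0, 92.1], [-90.1, 10.1]]
descend foot x=-85
10 [1.058 1.526] [-88.7  91.9]
0 [0.939 1.404] [-98.6  80.9]
-10 [0.823 1.292] [-107.6   68.8]
-20 [0.712 1.192] [-115.3   56.2]
slide
-85 [0.712 1.192] [-115.3   56.2] home [0.589 1.09 ] [-122.9   40.7]
-90 [0.732 1.242] [-116.5   57.6] home [0.612 1.143] [-124.    42.6]
-95 [0.748 1.288] [-117.9   58.7] home [0.633 1.192] [-125.3   44.2]
-100 [0.761 1.331] [-119.5   59.7] home [0.65  1.238] [-126.8   45.5]
-105 [0.771 1.372] [-121.2   60.4] home [0.664 1.282] [-128.3   46.6]
-110 [0.78 1.41] [-123.1   60.9] home [0.676 1.323] [-130.1   47.5]
-120 [0.79  1.482] [-127.3   61.7] home [0.693 1.4  ] [-133.9   48.8]
```

Call:
servo_tool(
  plan=[
    [0.5,[1.0,-0.3,0.8],[0.2,0,-0.8]],
    [0.5,[1.0,-0.3,1.2],[0.2,0,-0.8]],
    [0.5,[0.9,-0.1,1.3],[0.2,0,-0.6]],
    [0.5,[0.1,0,1.2],[0,0,0]],
    [0.5,[0.1,0,0.8],[0,0,0]],
    [0.5,[0,0,0.2],[0,0,0]],
    [0.5,[0,0,0],[0,0,0]],
  ],
)

```text
time_s: 10.35
tool_pos: [0.7327, 0.0632, 0.1878]
tool_rot: [179.3, -0.0, 80.2]
force: [0.1, -0.5, 0.2]
grip_width: 0.0437
```

```bash
python3 -c "
from h import *
to(W(-.051,.223,.102)-[0,0,.019])"
```

```text
t 10.35 tcp [0.7327 0.0632 0.1878] rot [179.3  -0.   80.2] F [ 0.1 -0.5  0.2] w 0.0437 | shift cm [-1.15 -0.03  0.48] turn [ 0.7 -0.   0.3] | grasp pt chest [-0.051   0.2344  0.1068]
```

Call:
servo_tool(
  plan=[
    [0.5,[-0.5,0,0.3],[0.3,0,0]],
    [0.5,[-0.5,0,0.3],[0.3,0,0]],
    [0.5,[0,0,0],[0,0,0]],
    [0,[0,0,0],[0,0,0]],
    [0,[0,0,0],[0,0,0]],
    [0,[0,0,0],[0,0,0]],
    [0,[0,0,0],[0,0,0]],
    [0,[0,0,0],[0,0,0]],
    [0,[0,0,0],[0,0,0]],
    [0,[0,0,0],[0,0,0]],
  ],
  force=15,
)

```text
time_s: 11.18
tool_pos: [0.7322, 0.0496, 0.1828]
tool_rot: [179.8, 0.0, 79.9]
force: [0.8, -0.7, -1.4]
grip_width: 0.0112
```

```bash
python3 -c "
from h import *
to(W(-.051,.223,.102)-[0,0,.019])"
```

```text
t 11.18 tcp [0.7322 0.0496 0.1828] rot [179.8   0.   79.9] F [ 0.8 -0.7 -1.4] w 0.0112 | shift cm [ 0.21 -0.21 -0.02] turn [0.2 0.  0. ] | grasp pt chest [-0.0489  0.2209  0.1018]
```

Pin gripped. Now I swing the rod to nearly vertical, above the rail.

Call:
servo_tool(
  plan=[
    [0,[0,-0.4,0.18],[0,0,0]],
    [0,[0,-0.4,0.16],[0,0,0]],
    [0,[0,-0.4,0.14],[0,0,0]],
    [0,[0,-0.4,0.12],[0,0,0]],
    [0,[0,-0.4,0.1],[0,0,0]],
    [0,[0,-0.4,0.1],[0,0,0]],
    [0,[0,0,0],[0,0,0]],
  ],
)

```text
time_s: 11.77
tool_pos: [0.7091, 0.0538, 0.1756]
tool_rot: [179.4, -0.1, 79.9]
force: [2.1, 0.5, -1.3]
grip_width: 0.0111
```

```bash
cat >> h.py <<'E'
def st():
    to(W(0,0,0)); o=env.get_obs(); M=R.from_euler('xyz',o['tool_rot'],degrees=True)
    g=1000*loc(o['tool_pos']-M.apply([0,0,.019])); s,f=from_pin(g[0],g[2]); print('theta,alpha',s.round(3),'foot',f.round(1),'F chest',(CH.T@o['force']).round(1))
E
python3 -c "
from h import *
st()"
```

```text
t 11.77 tcp [0.7091 0.0538 0.1756] rot [ 1.794e+02 -1.000e-01  7.990e+01] F [ 2.1  0.5 -1.3] w 0.0111 | shift cm [-22.11   7.15   7.61] turn [ 0.6 -0.1 -0. ] | grasp pt chest [-0.0726  0.221   0.0946]
theta,alpha [1.063 1.334] foot [-53.3  14.9] F chest [ 2.   0.8 -1.3]
```

Call:
servo_tool(
  plan=[
    [0,[0,-0.4,0.08],[0,0,0]],
    [0,[0,-0.4,0.07],[0,0,0]],
    [0,[0,-0.4,0.06],[0,0,0]],
    [0,[0,-0.35,0.1],[0,0,0]],
    [0,[0,-0.25,0.25],[0,0,0]],
    [0,[0,-0.25,0.28],[0,0,0]],
    [0,[0,-0.25,0.28],[0,0,0]],
    [0,[0,-0.2,0.28],[0,0,0]],
    [0,[0,0,0],[0,0,0]],
  ],
)

```text
time_s: 12.52
tool_pos: [0.6827, 0.0586, 0.1635]
tool_rot: [179.1, -0.0, 79.9]
force: [1.5, 0.0, 1.3]
grip_width: 0.011
```

```bash
python3 -c "
from h import *
st()"
```

```text
t 12.52 tcp [0.6827 0.0586 0.1635] rot [179.1  -0.   79.9] F [1.5 0.  1.3] w 0.011 | shift cm [-22.11   9.83   6.48] turn [ 0.9 -0.  -0. ] | grasp pt chest [-0.0995  0.2211  0.0825]
theta,alpha [0.959 1.455] foot [-90.   1.] F chest [1.5 0.3 1.3]
```

Call:
servo_tool(
  plan=[
    [0,[0,-0.12,0.3],[0,0,0]],
    [0,[0,-0.12,0.3],[0,0,0]],
    [0,[0,-0.12,0.3],[0,0,0]],
    [0,[0,-0.12,0.3],[0,0,0]],
    [0,[0,-0.12,0.3],[0,0,0]],
    [0,[0,-0.12,0.25],[0,0,0]],
    [0,[0,0,0],[0,0,0]],
  ],
)

```text
time_s: 13.1
tool_pos: [0.67, 0.0608, 0.1454]
tool_rot: [179.8, 0.2, 80.0]
force: [0.5, -0.8, 2.8]
grip_width: 0.0111
```

```bash
python3 -c "
from h import *
st()
for x in(-75,-80): print(from_foot(x,-20))"
```

```text
t 13.1 tcp [0.67   0.0608 0.1454] rot [179.8   0.2  80. ] F [ 0.5 -0.8  2.8] w 0.0111 | shift cm [-22.1   11.17   4.65] turn [0.2 0.2 0.1] | grasp pt chest [-0.1122  0.2211  0.0644]
theta,alpha [0.789 1.287] foot [-89.3 -14.4] F chest [ 0.7 -0.7  2.8]
(array([0.66035516, 1.07861908]), array([-113.74875761,   52.26710029]))
(array([0.68886134, 1.13768035]), array([-114.41548928,   54.42831516]))
```

Call:
servo_tool(
  plan=[
    [0,[0,-0.02,0.2],[0,0,0]],
    [0,[0,-0.02,0.2],[0,0,0]],
    [0,[0,-0.03,0.2],[0,0,0]],
    [0,[0,0,0],[0,0,0]],
  ],
)

```text
time_s: 13.43
tool_pos: [0.666, 0.0615, 0.1385]
tool_rot: [-179.8, 0.3, 80.0]
force: [0.0, -0.9, 2.0]
grip_width: 0.0105
```

```bash
python3 -c "
from h import *
st()"
```

```text
t 13.43 tcp [0.666  0.0615 0.1385] rot [-179.8    0.3   80. ] F [ 0.  -0.9  2. ] w 0.0105 | shift cm [-22.1   11.59   3.91] turn [-0.2  0.3  0.1] | grasp pt chest [-0.1161  0.2211  0.0575]
theta,alpha [0.729 1.232] foot [-88.8 -19.8] F chest [ 0.2 -0.9  2. ]
```

Call:
servo_tool(
  plan=[
    [0,[0,0.12,0.12],[0,0,0]],
    [0,[0,0.05,0.12],[0,0,0]],
    [0,[0,0,0],[0,0,0]],
  ],
)

```text
time_s: 13.68
tool_pos: [0.6655, 0.0615, 0.1355]
tool_rot: [-179.5, 0.3, 80.0]
force: [-0.2, 0.4, 2.4]
grip_width: 0.0107
```

```bash
python3 -c "
from h import *
st()"
```

```text
t 13.68 tcp [0.6655 0.0615 0.1355] rot [-179.5    0.3   80. ] F [-0.2  0.4  2.4] w 0.0107 | shift cm [-22.11  11.65   3.58] turn [-0.5  0.3  0.1] | grasp pt chest [-0.1165  0.2211  0.0545]
theta,alpha [0.7   1.186] foot [-85.7 -21.5] F chest [-0.3  0.4  2.4]
```

Call:
servo_tool(
  plan=[
    [0,[0,0.04,0.12],[0,0,0]],
    [0,[0,0.04,0.12],[0,0,0]],
    [0,[0,0,0],[0,0,0]],
  ],
)

```text
time_s: 13.93
tool_pos: [0.6645, 0.0617, 0.1328]
tool_rot: [-179.3, 0.4, 80.1]
force: [-0.0, -0.3, 3.0]
grip_width: 0.0106
```

```bash
python3 -c "
from h import *
st()"
```

```text
t 13.93 tcp [0.6645 0.0617 0.1328] rot [-179.3    0.4   80.1] F [-0.  -0.3  3. ] w 0.0106 | shift cm [-22.11  11.75   3.28] turn [-0.7  0.4  0.2] | grasp pt chest [-0.1174  0.2211  0.0518]
theta,alpha [0.675 1.154] foot [-84.2 -23.2] F chest [ 0.  -0.3  3. ]
```

```bash
python3 -c "
from h import *
a=cam('scene');c=cam('wrist')
u=proj(a,W(-.1,.165,-.02)).astype(int);print(u,proj(c,W(-.1,.165,-.024)))
s=a['im'][u[1]-60:u[1]+30,u[0]-60:u[0]+60]
cv2.imwrite('pics/m2.png',np.hstack([cv2.resize(s,(400,300),interpolation=cv2.INTER_CUBIC),cv2.resize(c['im'],(400,300))]))
print([ (x,proj(a,W(x,.165,-.024)).round()-u+[60,60]) for x in(-.152,-.1,-.072)])
"
```

```text
[313 221] [306.32580144 307.9934795 ]
[(-0.152, array([45., 46.])), (-0.1, array([61., 61.])), (-0.072, array([69., 70.]))]
```

View pics/m2.png

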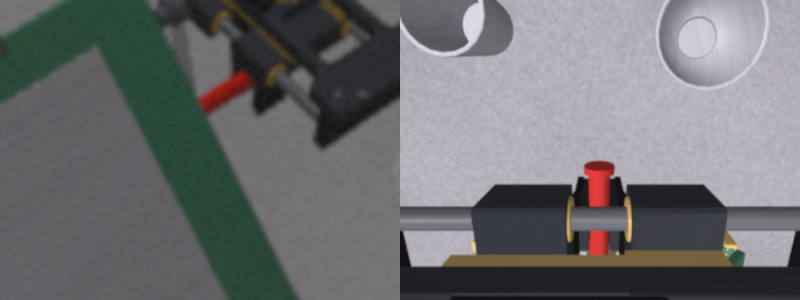

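The foot is hidden in both views, so I go by force. I lower it a little more.

Call:
servo_tool(
  plan=[
    [0,[0,0.06,0.12],[0,0,0]],
    [0,[0,0.06,0.12],[0,0,0]],
    [0,[0,0,0],[0,0,0]],
  ],
)

```text
time_s: 14.28
tool_pos: [0.6638, 0.0618, 0.1307]
tool_rot: [-179.0, 0.4, 80.1]
force: [-2.3, -0.5, 2.3]
grip_width: 0.0106
```

```bash
python3 -c "
from h import *
st()"
```

```text
t 14.28 tcp [0.6638 0.0618 0.1307] rot [-179.     0.4   80.1] F [-2.3 -0.5  2.3] w 0.0106 | shift cm [-22.11  11.82   3.04] turn [-1.   0.4  0.2] | grasp pt chest [-0.118   0.2211  0.0497]
theta,alpha [0.655 1.13 ] foot [-83.  -24.5] F chest [-2.2 -0.9  2.3]
```

```bash
python3 -c "
from h import *
a=cam('scene');b=cam('top')
for n,v in(('s',a),('t',b)):
  hsv=cv2.cvtColor(v['im'],cv2.COLOR_BGR2HSV);m=cv2.inRange(hsv,(15,120,90),(30,255,255))
  k,l,s,ce=cv2.connectedComponentsWithStats(m)
  for i in range(1,k):
    if s[i,4]>40: 
      r=cv2.minAreaRect(np.argwhere(l==i)[:,::-1].astype(np.float32))
      print(n,s[i,4],np.round(r[0],1),np.round(r[1],1))
  for t in(.6,.65,.7,.75): print(t,proj(v,W(-.28*np.cos(t)+.027*np.sin(t),0,.28*np.sin(t)+.027*np.cos(t))).round(1))
"
```

```text
s 183 [428.5   4.5] [ 9. 23.]
s 606 [460.  11.] [22. 32.]
s 699 [56.8 42.8] [40.2 23.4]
s 397 [208.4 165.2] [ 6.1 67.5]
s 63 [338.2 266.4] [ 3.1 22. ]
s 1420 [139. 324.] [42. 40.]
s 94 [218.9 353.7] [16.9  6.7]
0.6 [205.5 165.1]
0.65 [207.5 164.5]
0.7 [209.8 164.2]
0.75 [212.3 164.3]
t 1191 [469.  119.5] [37. 40.]
t 2232 [535.  137.5] [53. 48.]
t 181 [268.8 176.6] [ 8.  24.5]
t 807 [339.2 240.4] [62.6 22. ]
t 757 [422.3 242.3] [30.4 32.4]
0.6 [337.2 250.5]
0.65 [338.8 245.6]
0.7 [340.4 240.4]
0.75 [342.1 234.8]
```

Call:
servo_tool(
  plan=[
    [0,[0,-0.1,-0.04],[0,0,0]],
    [0,[0,-0.1,-0.04],[0,0,0]],
    [0,[0,-0.1,-0.04],[0,0,0]],
    [0,[0,0,0],[0,0,0]],
  ],
)

```text
time_s: 14.72
tool_pos: [0.6631, 0.0619, 0.1303]
tool_rot: [-179.3, 0.3, 80.0]
force: [-1.5, -1.1, 3.8]
grip_width: 0.0104
```

```bash
python3 -c "
from h import *
st()"
```

```text
t 14.72 tcp [0.6631 0.0619 0.1303] rot [-179.3    0.3   80. ] F [-1.5 -1.1  3.8] w 0.0104 | shift cm [-22.11  11.9    3.01] turn [-0.7  0.3  0.1] | grasp pt chest [-0.1188  0.2211  0.0493]
theta,alpha [0.656 1.142] foot [-84.7 -25.2] F chest [-1.3 -1.4  3.8]
```

Call:
servo_tool(
  plan=[
    [0,[0,-0.2,-0.08],[0,0,0]],
    [0,[0,-0.2,-0.08],[0,0,0]],
    [0,[0,-0.2,-0.08],[0,0,0]],
    [0,[0,0,0],[0,0,0]],
  ],
)

```text
time_s: 15.05
tool_pos: [0.6593, 0.0628, 0.129]
tool_rot: [-179.5, 0.1, 80.0]
force: [0.2, 0.1, 2.8]
grip_width: 0.0104
```

```bash
python3 -c "
from h import *
st()"
```

```text
t 15.05 tcp [0.6593 0.0628 0.129 ] rot [-1.795e+02  1.000e-01  8.000e+01] F [0.2 0.1 2.8] w 0.0104 | shift cm [-22.13  12.29   2.84] turn [-0.5  0.1  0.1] | grasp pt chest [-0.1228  0.2212  0.048 ]
theta,alpha [0.659 1.201] foot [-93.2 -28.5] F chest [0.1 0.1 2.8]
```

```bash
python3 -c "
from h import *
b=cam('top');a=cam('scene')
s=b['im'][150:300,220:420];s2=a['im'][130:280,150:350]
cv2.imwrite('pics/m3.png',np.hstack([cv2.resize(s,(400,300),interpolation=cv2.INTER_CUBIC),cv2.resize(s2,(400,300),interpolation=cv2.INTER_CUBIC)]))
"
```

```text
(no output)
```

View pics/m3.png

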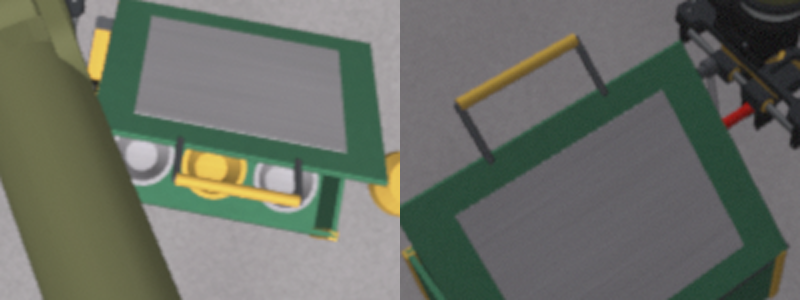

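Bar centre in the top view is about (338.7,245), which gives lid θ≈0.65. The pin-based estimate is 0.66, with the foot about 8 mm below the rail face, so it is probably entering the hole. I continue gently.

Call:
servo_tool(
  plan=[
    [0,[0,-0.1,0.12],[0,0,0]],
    [0,[0,-0.1,0.12],[0,0,0]],
    [0,[0,0,0],[0,0,0]],
  ],
)

```text
time_s: 15.4
tool_pos: [0.6588, 0.0629, 0.1277]
tool_rot: [-179.7, 0.1, 80.0]
force: [2.2, 0.7, -3.6]
grip_width: 0.0103
```

```bash
python3 -c "
from h import *
st()"
```

```text
t 15.4 tcp [0.6588 0.0629 0.1277] rot [-1.797e+02  1.000e-01  8.000e+01] F [ 2.2  0.7 -3.6] w 0.0103 | shift cm [-22.13  12.34   2.75] turn [-0.3  0.1  0.1] | grasp pt chest [-0.1234  0.2212  0.0467]
theta,alpha [0.649 1.194] foot [-93.3 -29.5] F chest [ 2.   1.  -3.6]
```

Call:
servo_tool(
  plan=[
    [0,[0,0,0],[0,0,0]],
    [0,[0,0,0],[0,0,0]],
  ],
)

```text
time_s: 15.57
tool_pos: [0.6587, 0.0629, 0.1277]
tool_rot: [-179.7, 0.1, 80.0]
force: [2.8, 0.2, -0.4]
grip_width: 0.0105
```

```bash
python3 -c "
from h import *
st()"
```

```text
t 15.57 tcp [0.6587 0.0629 0.1277] rot [-1.797e+02  1.000e-01  8.000e+01] F [ 2.8  0.2 -0.4] w 0.0105 | shift cm [-22.13  12.34   2.75] turn [-0.3  0.1  0.1] | grasp pt chest [-0.1235  0.2212  0.0467]
theta,alpha [0.649 1.194] foot [-93.3 -29.6] F chest [ 2.7  0.7 -0.4]
```

Call:
servo_tool(
  plan=[
    [0,[0,-0.2,0.1],[0,0,0]],
    [0,[0,-0.2,0.1],[0,0,0]],
  ],
)

```text
time_s: 15.73
tool_pos: [0.6586, 0.063, 0.1272]
tool_rot: [179.8, 0.0, 79.9]
force: [7.3, -0.6, -1.2]
grip_width: 0.0104
```

```bash
python3 -c "
from h import *
st()"
```

```text
t 15.73 tcp [0.6586 0.063  0.1272] rot [179.8   0.   79.9] F [ 7.3 -0.6 -1.2] w 0.0104 | shift cm [-22.12  12.35   2.77] turn [0.2 0.  0. ] | grasp pt chest [-0.1238  0.2212  0.0462]
theta,alpha [0.646 1.193] foot [-93.5 -30. ] F chest [ 7.3  0.7 -1.2]
```

Call:
servo_tool(
  plan=[
    [0,[0,0.05,0.15],[0,0,0]],
    [0,[0,0.05,0.15],[0,0,0]],
    [0,[0,0.05,0.15],[0,0,0]],
  ],
)

```text
time_s: 15.98
tool_pos: [0.6578, 0.0631, 0.1239]
tool_rot: [-180.0, 0.1, 79.9]
force: [-2.4, 0.0, 4.2]
grip_width: 0.0102
```

```bash
python3 -c "
from h import *
st()"
```

```text
t 15.98 tcp [0.6578 0.0631 0.1239] rot [-1.80e+02  1.00e-01  7.99e+01] F [-2.4  0.   4.2] w 0.0102 | shift cm [-22.12  12.44   2.43] turn [-0.   0.1  0. ] | grasp pt chest [-0.1245  0.2212  0.0429]
theta,alpha [0.617 1.156] foot [-91.5 -32.2] F chest [-2.3 -0.4  4.2]
```

Call:
servo_tool(
  plan=[
    [0,[0,-0.03,0.12],[0,0,0]],
    [0,[0,-0.03,0.12],[0,0,0]],
  ],
)

```text
time_s: 16.15
tool_pos: [0.6567, 0.0632, 0.1215]
tool_rot: [-179.9, 0.2, 80.0]
force: [0.4, -1.3, 3.5]
grip_width: 0.01
```

```bash
python3 -c "
from h import *
st()"
```

```text
t 16.15 tcp [0.6567 0.0632 0.1215] rot [-179.9    0.2   80. ] F [ 0.4 -1.3  3.5] w 0.01 | shift cm [-22.12  12.54   2.2 ] turn [-0.1  0.2  0.1] | grasp pt chest [-0.1256  0.2212  0.0405]
theta,alpha [0.6   1.144] foot [-91.6 -34.1] F chest [ 0.6 -1.2  3.5]
```

Call:
servo_tool(
  plan=[
    [0,[0,-0.03,0.12],[0,0,0]],
    [0,[0,-0.03,0.12],[0,0,0]],
  ],
)

```text
time_s: 16.32
tool_pos: [0.656, 0.0633, 0.1194]
tool_rot: [-179.9, 0.2, 80.0]
force: [-2.3, -0.4, 8.4]
grip_width: 0.0101
```

```bash
python3 -c "
from h import *
st()"
```

```text
t 16.32 tcp [0.656  0.0633 0.1194] rot [-179.9    0.2   80. ] F [-2.3 -0.4  8.4] w 0.0101 | shift cm [-22.12  12.61   1.99] turn [-0.1  0.2  0.1] | grasp pt chest [-0.1263  0.2212  0.0384]
theta,alpha [0.583 1.128] foot [-91.1 -35.7] F chest [-2.2 -0.8  8.4]
```

```bash
python3 -c "
from h import *
b=cam('top');a=cam('scene');st()
s=b['im'][200:275,295:395];s2=a['im'][160:235,290:390]
cv2.imwrite('pics/m4.png',np.hstack([cv2.resize(s,(400,300),interpolation=cv2.INTER_CUBIC),cv2.resize(s2,(400,300),interpolation=cv2.INTER_CUBIC)]))
for t in(.56,.6,.64,.68): print(t,[proj(b,W(-.28*np.cos(t)+.027*np.sin(t),y,.28*np.sin(t)+.027*np.cos(t))).round(1) for y in (.06,-.06)])
"
```

```text
t 16.42 tcp [0.656  0.0634 0.1194] rot [-179.9    0.2   80. ] F [-1.6 -0.7  5. ] w 0.01 | shift cm [-22.12  12.61   2.  ] turn [-0.1  0.2  0.1] | grasp pt chest [-0.1263  0.2212  0.0384]
theta,alpha [0.583 1.128] foot [-91.2 -35.7] F chest [-1.5 -1.   5. ]
0.56 [array([305.7, 248.5]), array([366.1, 259.6])]
0.6 [array([306.7, 244.8]), array([367.6, 256.1])]
0.64 [array([307.7, 240.9]), array([369.2, 252.3])]
0.68 [array([308.8, 236.8]), array([370.8, 248.3])]
```

View pics/m4.png

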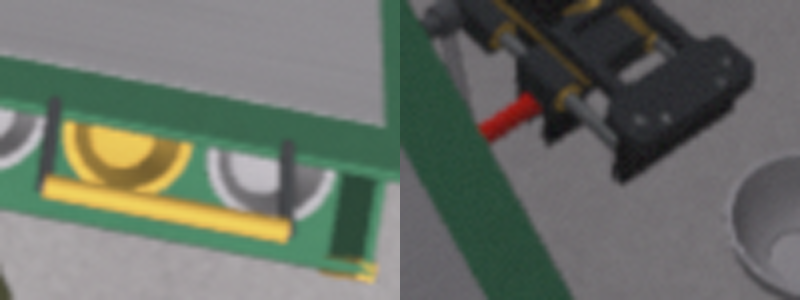

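Bar ends in the top view, (305.5,247) and (368,258), give θ≈0.58, which agrees with the pin-based 0.583, so there is no slip. Now I feel for the bottom.

Call:
servo_tool(
  plan=[
    [0,[0,0,0.15],[0,0,0]],
    [0,[0,0,0.15],[0,0,0]],
  ],
)

```text
time_s: 16.58
tool_pos: [0.656, 0.0633, 0.1191]
tool_rot: [-180.0, 0.2, 79.9]
force: [-3.6, -1.3, 12.3]
grip_width: 0.0102
```

```bash
python3 -c "
from h import *
st()"
```

```text
t 16.58 tcp [0.656  0.0633 0.1191] rot [-180.     0.2   79.9] F [-3.6 -1.3 12.3] w 0.0102 | shift cm [-22.11  12.61   1.99] turn [-0.   0.2  0. ] | grasp pt chest [-0.1263  0.2211  0.0381]
theta,alpha [0.58  1.123] foot [-90.8 -35.9] F chest [-3.3 -1.9 12.3]
```

Call:
servo_tool(
  plan=[
    [0,[0,0,-0.05],[0,0,0]],
    [0,[0,0.2,0.02],[0,0,0]],
    [0,[0,0.2,0.02],[0,0,0]],
  ],
)

```text
time_s: 16.83
tool_pos: [0.6563, 0.0631, 0.1191]
tool_rot: [-179.5, 0.4, 80.0]
force: [-7.6, -0.7, 9.2]
grip_width: 0.0102
```

```bash
python3 -c "
from h import *
st()"
```

```text
t 16.83 tcp [0.6563 0.0631 0.1191] rot [-179.5    0.4   80. ] F [-7.6 -0.7  9.2] w 0.0102 | shift cm [-22.1   12.57   1.95] turn [-0.5  0.4  0.1] | grasp pt chest [-0.1258  0.2211  0.0381]
theta,alpha [0.578 1.113] foot [-89.6 -35.5] F chest [-7.4 -2.   9.2]
```

Call:
servo_tool(
  plan=[
    [0,[0,-0.2,0.02],[0,0,0]],
    [0,[0,-0.2,0.02],[0,0,0]],
    [0,[0,-0.2,0.02],[0,0,0]],
  ],
)

```text
time_s: 17.08
tool_pos: [0.6563, 0.0633, 0.1191]
tool_rot: [179.8, 0.2, 79.9]
force: [4.0, -1.2, 1.4]
grip_width: 0.0102
```

```bash
python3 -c "
from h import *
st()"
```

```text
t 17.08 tcp [0.6563 0.0633 0.1191] rot [179.8   0.2  79.9] F [ 4.  -1.2  1.4] w 0.0102 | shift cm [-22.11  12.59   2.03] turn [0.2 0.2 0. ] | grasp pt chest [-0.1261  0.2212  0.0381]
theta,alpha [0.579 1.12 ] foot [-90.4 -35.7] F chest [ 4.1 -0.5  1.4]
```

The foot went down steadily to a hard stop and is blocked both ways along the rail. I release, rise and look at the rail from above.

Call:
servo_tool(
  plan=[
    [0.1,[0,0,0],[0,0,0]],
    [0.4,[0,0,0],[0,0,0]],
    [0.4,[0,0,0],[0,0,0]],
    [0.4,[0,0,0],[0,0,0]],
    [0.4,[0,0,0],[0,0,0]],
    [0.4,[0,0,-0.8],[0,0,0]],
    [0.4,[0,0,-1.5],[0,0,0]],
    [0.4,[0,0,-2.0],[0,0,0]],
    [0.4,[0,0,-2.5],[0,0,0]],
    [0.4,[0,0,-3],[0,0,0]],
    [0.4,[0,0,-3],[0,0,0]],
    [0.4,[0,0,-3],[0,0,0]],
    [0.4,[0,0,-3],[0,0,0]],
    [0.4,[0,0,-3],[0,0,0]],
    [0.4,[0,0,-2],[0,0,0]],
    [0.4,[0,0,0],[0,0,0]],
    [0.4,[0,0,0],[0,0,0]],
  ],
)

```text
time_s: 18.5
tool_pos: [0.6509, 0.0661, 0.3672]
tool_rot: [-179.4, 0.1, 80.2]
force: [-0.2, 0.2, -0.9]
grip_width: 0.0349
```

```bash
python3 -c "
from h import *
to(W(0,0,0));c=cam('wrist');a=cam('scene')
import pickle;pickle.dump((a,c),open('v2.pkl','wb'))
u=proj(c,W(-.112,.165,-.024));print(u,[proj(c,W(x,.165,-.024)).round(1) for x in(-.152,-.1,-.072)])
y=int(u[1]);s=c['im'][max(0,y-70):y+50,130:370]
cv2.imwrite('pics/m5.png',np.vstack([cv2.resize(c['im'],(400,300)),cv2.resize(s,(600,300),interpolation=cv2.INTER_CUBIC)[:, :400]]) if 0 else np.hstack([cv2.resize(c['im'],(320,240)),cv2.resize(s,(480,240),interpolation=cv2.INTER_CUBIC)]))
"
```

```text
t 18.5 tcp [0.6509 0.0661 0.3672] rot [-1.794e+02  1.000e-01  8.020e+01] F [-0.2  0.2 -0.9] w 0.0349 | shift cm [-22.3   13.35  26.63] turn [-0.6  0.1  0.3] | grasp pt chest [-0.1316  0.223   0.2862]
[296.31578518 213.19044596] [array([265.5, 213. ]), array([305.6, 213.3]), array([327.2, 213.4])]
```

View pics/m5.png

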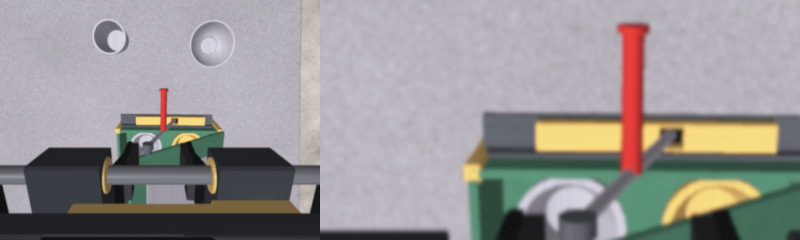

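The crop shows the rod's end running into the dark hole at crop (670,135), wrist pixel (305,213), which is chest x≈-0.10 and matches the hole measured earlier. The gripper is clear of everything. One last numeric check of the lid and bystanders, then I hand in.

```bash
python3 -c "
from h import *
import pickle
a0,b0=pickle.load(open('v0.pkl','rb'));a=cam('scene');b=cam('top')
for nm,x,y,c0,c in(('tumbler',334,155,a0,a),('bowl',394,218,a0,a),('lota',140,323,a0,a),('lota top',422,241,b0,b)):
  d=cv2.absdiff(c0['im'],c['im'])[y-24:y+24,x-22:x+22];print(nm,'mean diff',d.mean().round(2))
hsv=cv2.cvtColor(a['im'],cv2.COLOR_BGR2HSV);m=cv2.inRange(hsv,(15,120,90),(30,255,255));k,l,s,ce=cv2.connectedComponentsWithStats(m)
print('scene handle',[(ce[i].round(1),s[i,4]) for i in range(1,k) if 190<ce[i,0]<230 and s[i,4]>100],[proj(a,W(-.28*np.cos(t)+.027*np.sin(t),0,.28*np.sin(t)+.027*np.cos(t))).round(1) for t in(.55,.6,.65)])
print(env.get_obs()['time_s'],env.get_obs()['force'].round(1));print(env.sign_off())
"
```

```text
tumbler mean diff 7.74
bowl mean diff 7.66
lota mean diff 7.41
lota top mean diff 24.05
scene handle [(array([205.1, 166.5]), np.int32(385))] [array([203.7, 166.1]), array([205.5, 165.1]), array([207.5, 164.5])]
18.7 [ 0.  -0.5 -0.1]
the job is handed in; nothing more can be done
None
```

I raised the lid to about 1.06 rad by its brass handle, swung the rod down by the red grip and worked its foot into the holding hole. I pressed it to the bottom, released and handed in at 18.7 s. The lid was standing open on its rod.

**What the last checks showed**
- **Foot in the hole:** The last wrist view shows the rod's end in the dark hole, near chest x = -0.10. That matches the hole position I measured before starting.
- **Foot at the bottom:** It stopped against a downward push of about 12 N at the wrist, and pushes of 4 to 7 N along the rail did not shift it.
- **Lid:** After release the scene camera still puts it at about 0.58 to 0.6 rad, and the wrist force was near zero.
- **Tumbler and bowl:** They look unchanged between the first and last scene pictures, with only noise-level differences.

**What disagreed or is uncertain**
- **Lid angle:** About 0.58 rad is slightly lower than the 0.65 rad I worked out for a foot at the bottom of that hole. My foot position from the pin was also about 9 mm off in x and 4 mm off in height. I put this down to calibration and hinge-position error.
- **Slide along the rail:** It was short, about 10 mm at most. The contact was faint, so the foot may have landed close to the hole's edge.
- **Brass pot:** The top-view check gave a larger difference (24), perhaps because the open lid or the arm changed that part of the picture. The scene view of the pot shows no change.

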